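Start a screen exposure

ROBOT

A 6-joint arm with a two-finger parallel gripper is mounted at the origin on the work surface. World frame = base frame: x ahead of the robot, y to its left, z up, the work surface at z = 0. Lengths are in m, angles in rad, forces in N, time in s.
With the tool pointing down it reaches from about 0.35 to 0.775 m from the base axis. Payload 5.5 kg.
Tool frame: the origin (TCP) lies midway between the tips of the shut fingers; the grasp point (between the pads) lies grasp_offset behind it (grasp_offset is the distance from the TCP to the grasp point, in m); z points along the fingers, y is the line along which they close (so a half turn about z gives the same grasp; the last joint's range is limited). The gripper opens to 85 mm and grips with 20 to 120 N. Pads are 22 mm wide; open, the fingers measure 114 mm over their backs; the gripper's body (76 mm by 85 mm) begins 54 mm behind the grasp point. The pads swing forward as they close: fully open they stand 13 mm farther back than shut.
Start: joints at [1.022, 0.313, 0.046, 1.304, 0, 1.431], TCP at [0.229, 0.528, 0.231] pointing down, gripper open.
Joint ranges: [-2.76, 2.76], [-0.86, 1.69], [-1.03, 1.26], [-2.2, 2.34], [-1.47, 1.5], [-3.14, 3.14]. Speed limits (rad/s): [2.57, 2.57, 3.14, 3.14, 3.14, 3.14].

INTERFACE

Orientations are given as a unit quaternion [w, x, y, z].
In Python, from workcell import * gives the robot as it stands.
- The arm moves only by the tool step_arm, never from a script. Its argument "deltas" is a list of rows, each a list of 7 numbers: the shift along the world's x, y, z in mm, then the turn, a rotation vector about the world's x, y, z in degrees, then the gripper's target within -1 to 1 (fully open at 1, half-way at 0, shut at -1). A call has 1 to 5 rows; each row shifts and turns the commanded pose from where the row before left it; what a row does not reach is not made up. A row lasts 1/10 s, in which the tool goes at most 50 mm and 8.59 degrees, less where a joint would pass 70% of its speed; a pose out of reach is approached as far as the arm can. A call is refused whole if a number of a shift passes 50 or a number of a turn 8.59, either way. A call with a gripper value outside its range is refused whole. The fingers move at their own pace and stop on an object; "newtons" is the grip in N (left out, the last holds). Time passes only in rows, so rows that do not move let the fingers close. It gives the time, the measured TCP pose, the force, the opening and the grip force at its end, in the units of the state.
- get_state(): the state, without advancing time (a new reading comes with each control period).
- read_camera(name): name is "scene" or "top"; returns a dict with "image" (420x560x3 uint8, red, green, blue), "z_map" (420x560 float32, m along the optical axis (not along the pixel's ray), 0 where there is no reading), "K" (3x3 intrinsics, pixels), "world_from_camera" (4x4, takes a point from camera to world coordinates). Camera axes: x right, y down, z forward; pixel columns grow to the right and rows downward; lengths in m; the calibration is good to about 2 mm. A picture is of the moment at which its call begins.
- hand_in(): hands the job in; it is judged then, once.
The state is a dict: "clock": time; "joint_pos": joint angles; "qvel": joint speeds; "tau": joint torques, N m; "tcp_pos": TCP position; "orientation": TCP orientation; "wrist_force": force on the tool from outside, world axes, zero at the start; "ft_torque": the same for the moment, N m; "finger_gap": finger opening in m; "grip_force": force on a finger pad.
Only numpy, scipy, OpenCV 4.12 (cv2) and the standard library are available. Lean on these libraries where they do the work, as an engineer would, in place of code of your own. Each camera call takes 0.05 s, during which the arm holds its last target. There are 200 camera calls.

TASK

The screen is already shut in under the lid of the exposure unit: start its exposure with light fingertip presses on the control deck. Press the near end of the mains rocker (the wide one, at the left end) fully down, then the near end of the narrower vacuum rocker beside it, give the pump at least three seconds to draw, then press the flat start button right down and let it come up again. Press gently, leave the mushroom-headed stop button alone, and do not pick up or shift the roll of tape, the spray bottle, the tub or the squeegee.

Things in the scene. Friction and masses are not known exactly. Their poses are not given: they have to be found in the camera images.
- exposure_unit: White steel cabinet 440 (own x) x 520 x 118 mm, fixed; origin under its centre, own -x side to the robot, own +y = left seen from the robot. The front 130 mm of its top is a level grey deck, 120 mm over the table. Controls in a row at own x -155, own y: mains rocker +195, vacuum rocker +125, gauge +60 (8 mm high), timer window -78, start -140, stop -205 mm. Pushing it over 25 N damages it.
- mains (a joint): Tilt of the mains rocker, rad: 0 = off (near half up, as at the start), 0.30 = fully on (near half pressed level, firm stop); on above 0.25. Yields to about 2.5 N at its near end and stays where it is left. All switches sit in sprung seats in the thin deck that give about 1 mm per 7 N beyond that.
- mains_press (a point): Centre of the near (robot-side) face of the mains rocker, 12.4 mm in front of its pivot. Black, 36 mm long, 30 wide, V-shaped: two flat 18 mm halves; off, the far half is level 6 mm over the deck, the near rises to 11 mm. On, the near half is level at 6 mm and the far one stands up: a fingertip reaching past the pivot blocks it; one overhanging the near end is fine (frame 2 mm high).
- vacuum (a joint): Vacuum rocker tilt: 0 = off (as at the start), 0.30 rad = fully on; behaves like the mains rocker, on above 0.25.
- vacuum_press (a point): Where to press the vacuum rocker: same point, shape, length and heights as on the mains rocker, but the rocker is only 20 mm wide; it stands 70 mm to the right of the mains rocker.
- start (a joint): Travel of the start button, m: 0 = up, 0.006 = right down; spring return, 2 N to begin, 5 N right down. Counts as pressed above 0.0045, up below 0.0015.
- start_top (a point): Centre of the top of the start button: flat black cylinder 27 mm across, top 13 mm above the deck, in a steel collar 36 mm across and 4 mm high; moves down with the button. The unit's closed lid lies behind the controls: an aluminium frame with black rubber, top 136 mm over the table, its bar handle (150 mm) 83 mm behind the row.
- stop (a joint): Travel of the stop button, m: 0 = up; the same kind of spring. Not to be pressed.
- stop_top (a point): Centre of the top of the stop button: black mushroom head 40 mm across, top 27 mm above the deck, 65 mm to the right of the start button.
- tape_roll: Bystander: loose roll of brown tape lying flat on the deck between gauge and timer window, 54 mm across, 19 mm high; origin under its centre.
- spray_bottle: Bystander: loose white spray bottle standing left of the unit, 72 mm across, 210 mm high, its head 75 mm long; origin under its centre.
- emulsion_tub: Bystander: loose white lidded plastic tub, standing at the left front of the unit, 108 mm across, 87 mm high; origin under its centre.
- squeegee: Bystander: loose wooden squeegee lying flat right of the unit, 260 mm long (own x), 70 mm across with its rubber blade, 26 mm high; origin under its wooden grip.

How it is judged:
By the outcome, as a careful person would: the job done as asked, in the order asked, and still so for the second after the job is handed in, with the robot touching nothing.
It also fails if it takes over 53 s, if anything falls off the work surface, if the arm or the gripper's body presses on something with over 40 N, if the wrist force passes 120 N, or if a joint passes its speed limit or range.

## Working session

There is one attempt and no reset: what is moved stays moved. The work goes in short steps, Python scripts to look and compute and a tool call to move; the robot and the scene stay as the last step left them, time stands still between calls to the robot, and variables do not carry over. Pictures are saved under pics/ and viewed, at most 10 in all, crops included, and the job is handed in when it is done.

Besides the shell and the picture viewer there is one more tool, called after "Call:" by a JSON object that holds its "name" and its "arguments". step_arm: Moves the arm, as the interface text tells. Its arguments: {"type":"object","properties":{"deltas":{"type":"array","items":{"type":"array","items":{"type":"number"}}},"newtons":{"type":"number"}},"required":["deltas"]}

```bash
mkdir -p pics; cat > h.py <<'E'
from workcell import *
import numpy as np, cv2
def world(c):
    z=c["z_map"];K=c["K"];v,u=np.mgrid[:z.shape[0],:z.shape[1]]
    P=np.stack([(u-K[0,2])/K[0,0]*z,(v-K[1,2])/K[1,1]*z,z],-1)
    T=c["world_from_camera"];return P@T[:3,:3].T+T[:3,3]
def ray(c,u,v,h):
    K=c["K"];T=c["world_from_camera"]
    d=T[:3,:3]@np.array([(u-K[0,2])/K[0,0],(v-K[1,2])/K[1,1],1]);o=T[:3,3]
    return o+d*(h-o[2])/d[2]
E
python3 - <<'E'
from h import *
for n in ("scene","top"):
    c=read_camera(n);cv2.imwrite(f"pics/{n}.png",c["image"][:,:,::-1]);np.save(f"{n}.npy",c,allow_pickle=True)
    print(n,c["K"].tolist(),c["world_from_camera"].round(3).tolist())
print(get_state())
E
```

```text
scene [[511.8134085632568, 0.0, 270.3631182463145], [0.0, 511.8134085632568, 208.19711463863186], [0.0, 0.0, 1.0]] [[0.576, 0.705, -0.413, 1.132], [0.817, -0.503, 0.281, -0.428], [-0.01, -0.5, -0.866, 1.298], [0.0, 0.0, 0.0, 1.0]]
top [[509.58300996034234, 0.0, 281.677281449935], [0.0, 509.58300996034234, 203.4108790429375], [0.0, 0.0, 1.0]] [[-0.004, -0.994, 0.109, 0.4], [-1.0, 0.005, 0.005, -0.013], [-0.006, -0.109, -0.994, 1.808], [0.0, 0.0, 0.0, 1.0]]
{'clock': 0.1, 'joint_pos': array([ 1.02241316e+00,  3.13930029e-01,  4.50872004e-02,  1.30358560e+00,
       -5.55401103e-06,  1.43116555e+00]), 'qvel': array([ 3.83287088e-04, -2.12122980e-03,  1.86059776e-04, -1.57089744e-03,
       -2.39371248e-05,  8.05393661e-04]), 'tau': array([ 2.88678792e-03, -4.81726670e+01,  2.99243402e+01,  1.27837146e-02,
       -8.04411889e-05,  7.41923088e-06]), 'tcp_pos': array([0.22833112, 0.52722926, 0.23049314]), 'orientation': array([-2.72609251e-04,  2.02956306e-01,  9.79187455e-01, -7.69177393e-04]), 'wrist_force': array([-0.2019781 , -0.69059268, -0.1153658 ]), 'ft_torque': array([ 0.00972854, -0.03915251,  0.03144777]), 'grip_force': 0.0, 'finger_gap': 0.08541204072637719}
```

View pics/scene.png

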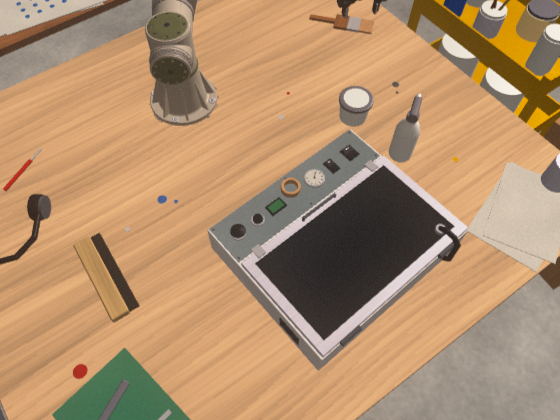

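View pics/top.png

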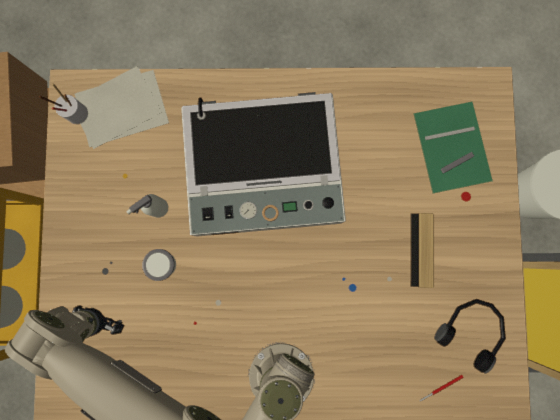

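The scene view shows the deck row with mains at (349,152), vacuum (331,165), start (258,218) and stop (238,231). In the top view they are at (208,213), (229,212), (308,205) and (328,203).

```bash
python3 - <<'E'
from h import *
seeds={"scene":dict(mains=(349,152,.128),vac=(331,165,.128),start=(258,218,.133),stop=(238,231,.147),tape=(291,187,.139),gauge=(315,178,.128)),
"top":dict(mains=(208,213,.128),vac=(229,212,.128),start=(308,205,.133),stop=(328,203,.147),tape=(270,213,.139),gauge=(248,211,.128))}
out=[]
for n,S in seeds.items():
    c=np.load(n+".npy",allow_pickle=True).item();im=c["image"];W=world(c)
    g=im.max(2)
    for k,(u,v,h) in S.items():
        r=11 if n=="scene" else 9
        p=im[v-r:v+r+1,u-r:u+r+1].astype(int)
        if k=="tape": m=(p[...,0]-p[...,2]>35)
        elif k=="gauge": m=(p.min(2)>150)
        else: m=(p.max(2)<50)
        m=m.astype(np.uint8)
        nl,L,st,ce=cv2.connectedComponentsWithStats(m)
        if nl<2: print(n,k,"none");continue
        i=1+st[1:,4].argmax();cu,cv_=ce[i]+[u-r,v-r]
        zz=W[v-r:v+r+1,u-r:u+r+1,2][L==i]
        print(n,k,ce[i].round(1),(cu.round(1),cv_.round(1)),st[i,2:],"ray",ray(c,cu,cv_,h).round(4),"zmed",np.median(zz).round(4),zz.max().round(4))
    W_=W[...,2]
    if n=="top":
        m=((W_>.112)&(W_<.126)).astype(np.uint8);m[:175]=0;m[240:]=0;m[:,:180]=0;m[:,350:]=0
        ct=max(cv2.findContours(m,0,2)[0],key=cv2.contourArea)
        print("deckz",np.median(W_[m>0]),[ray(c,*q,.12).round(4).tolist() for q in cv2.boxPoints(cv2.minAreaRect(ct))])
    a=c["image"][:,:,::-1]; a=a[120:250,195:375] if n=="scene" else a[175:240,180:350]
    cv2.imwrite(f"pics/{n}c.png",cv2.resize(a,None,fx=4,fy=4,interpolation=cv2.INTER_CUBIC))
E
```

```text
scene mains [ 9. 16.] (np.float64(347.0), np.float64(157.0)) [1 1 1] ray [0.5634 0.2218 0.128 ] zmed 0.1204 0.1204
scene vac [10.  14.7] (np.float64(330.0), np.float64(168.7)) [3 2 3] ray [0.5667 0.1586 0.128 ] zmed 0.1199 0.1259
scene start [10. 10.] (np.float64(257.0), np.float64(217.0)) [1 1 1] ray [ 0.5777 -0.0931  0.133 ] zmed 0.1338 0.1338
scene stop none
scene tape [10.4 10.8] (np.float64(290.4), np.float64(186.8)) [ 20  20 235] ray [0.5562 0.0304 0.139 ] zmed 0.1361 0.1451
scene gauge [10.2 10.2] (np.float64(314.2), np.float64(177.2)) [ 20  16 219] ray [0.5636 0.106  0.128 ] zmed 0.1256 1.2985
top mains [8.5 9.3] (np.float64(207.5), np.float64(213.3)) [ 12  12 110] ray [0.552  0.2417 0.128 ] zmed 0.1264 1.8078
top vac [8.4 8.3] (np.float64(228.4), np.float64(211.3)) [ 8 12 78] ray [0.5583 0.1722 0.128 ] zmed 0.1264 0.1365
top start [9.  8.5] (np.float64(308.0), np.float64(204.5)) [ 7  6 30] ray [ 0.5792 -0.0912  0.133 ] zmed 0.1325 0.1383
top stop [9.2 8. ] (np.float64(328.2), np.float64(202.0)) [11 11 88] ray [ 0.5856 -0.157   0.147 ] zmed 0.145 1.8078
top tape [8.7 8.5] (np.float64(269.7), np.float64(212.5)) [ 17  16 118] ray [0.5528 0.0353 0.139 ] zmed 0.1379 0.1512
top gauge [ 7. 16.] (np.float64(246.0), np.float64(218.0)) [1 1 1] ray [0.5358 0.1139 0.128 ] zmed 0.1251 0.1251
deckz 0.11974225461646637 [[0.6175, 0.3185, 0.12], [0.6796, -0.2005, 0.12], [0.5261, -0.2166, 0.12], [0.4649, 0.2973, 0.12]]
```

View pics/scenec.png

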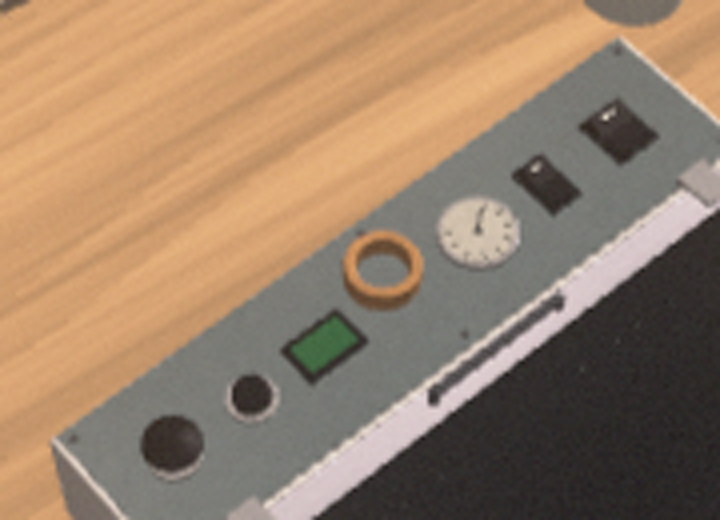

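View pics/topc.png

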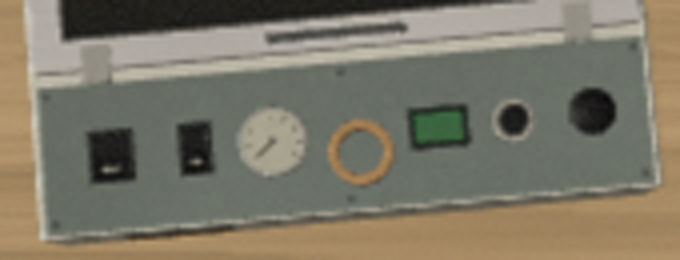

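The crops show both rockers' outlines, the gauge, the tape ring, the start collar and the mushroom. I'll fit the unit pose to these centres in both views.

```bash
python3 - <<'E'
from h import *
own={"mains":195,"vac":125,"gauge":60,"start":-140,"stop":-205}
h=dict(mains=.128,vac=.128,gauge=.128,start=.133,stop=.140)
cr={"scene":((195,120),dict(mains=(619,131),vac=(547,185),gauge=(480,232),start=(251,396),stop=(172,444))),
"top":((180,175),dict(mains=(111,155),vac=(196,149),gauge=(272,142),start=(513,120),stop=(592,111)))}
A=[];B=[]
for n,(o,S) in cr.items():
    c=np.load(n+".npy",allow_pickle=True).item();A1=[];B1=[]
    for k,(x,y) in S.items():
        p=ray(c,(x+.5)/4-.5+o[0],(y+.5)/4-.5+o[1],h[k]);A1.append([-.155,own[k]/1e3]);B1.append(p[:2])
    A+=A1;B+=B1
    for a,b,t in ((A1,B1,n),)+(((A,B,"both"),) if n=="top" else ()):
        a=np.array(a);b=np.array(b);ac=a-a.mean(0);bc=b-b.mean(0)
        th=np.arctan2((ac[:,0]*bc[:,1]-ac[:,1]*bc[:,0]).sum(),(ac*bc).sum());R=np.array([[np.cos(th),-np.sin(th)],[np.sin(th),np.cos(th)]])
        tr=b.mean(0)-R@a.mean(0);print(t,np.degrees(th),tr,"res mm",((b-a@R.T-tr)*1e3).round(1).tolist())
        for k,q in dict(mains_press=(-.1674,.195),vac_press=(-.1674,.125),start=(-.155,-.14),stop=(-.155,-.205)).items(): print("  ",k,(R@q+tr).round(4))
E
```

```text
scene 4.412807955384953 [0.72492393 0.05653607] res mm [[-0.4, -1.7], [0.8, -1.7], [-0.4, 1.6], [1.1, -0.1], [-1.1, 1.9]]
   mains_press [0.543  0.2381]
   vac_press [0.5484 0.1683]
   start [ 0.5812 -0.095 ]
   stop [ 0.5862 -0.1598]
top 4.847987317849043 [0.72186396 0.06129322] res mm [[0.8, -0.5], [-0.5, -1.2], [-0.4, 0.7], [-0.4, 0.5], [0.5, 0.5]]
   mains_press [0.5386 0.2414]
   vac_press [0.5445 0.1717]
   start [ 0.5793 -0.0913]
   stop [ 0.5847 -0.1561]
both 4.6308145860053775 [0.72339502 0.05891582] res mm [[1.8, -3.4], [2.7, -3.5], [1.3, -0.2], [2.0, -1.9], [-0.4, 0.1], [-1.4, 1.2], [-2.4, 0.6], [-2.1, 2.4], [-1.4, 2.3], [-0.2, 2.4]]
   mains_press [0.5408 0.2398]
   vac_press [0.5464 0.17  ]
   start [ 0.5802 -0.0931]
   stop [ 0.5855 -0.1579]
```

Call:
{"name": "step_arm", "arguments": {"deltas": [[31, -29, 0, 0, 0, 5.6, -1], [31, -29, 0, 0, 0, 5.6, -1], [31, -29, 0, 0, 0, 5.6, -1], [31, -29, 0, 0, 0, 5.6, -1], [31, -29, 0, 0, 0, 5.6, -1]], "newtons": 20}}

```text
clock: 0.6
tcp_pos: [0.3843, 0.3813, 0.2309]
orientation: [-0.0, -0.042, 0.999, -0.0]
wrist_force: [0.0, -0.0, -0.5]
finger_gap: 0.0117
grip_force: 0.0
```

Call:
{"name": "step_arm", "arguments": {"deltas": [[31, -29, 0, 0, 0, 0, -1], [31, -29, 0, 0, 0, 0, -1], [31, -29, 0, 0, 0, 0, -1], [31, -29, 0, 0, 0, 0, -1], [31, -28, 0, 0, 0, 0, -1]]}}

```text
clock: 1.1
tcp_pos: [0.5394, 0.2371, 0.2309]
orientation: [-0.0, -0.04, 0.999, -0.0]
wrist_force: [0.5, 0.9, -0.2]
finger_gap: 0.0002
grip_force: 0.0
```

Call:
{"name": "step_arm", "arguments": {"deltas": [[0, 0, -30, 0, 0, 0, -1], [0, 0, -25, 0, 0, 0, -1], [0, 0, -15, 0, 0, 0, -1], [0, 0, 0, 0, 0, 0, -1], [0, 0, 0, 0, 0, 0, -1]]}}

```text
clock: 1.6
tcp_pos: [0.5383, 0.2386, 0.1612]
orientation: [-0.0, -0.04, 0.999, -0.0]
wrist_force: [-0.2, 0.1, 0.7]
finger_gap: -0.0
grip_force: 0.0
```

```bash
python3 - <<'E'
from h import *
s=get_state();print(s["tcp_pos"],s["orientation"],s["wrist_force"],s["finger_gap"])
o=[]
for n,(u,v) in (("scene",(349,140)),("top",(208,200))):
    c=read_camera(n);np.save(n+"2.npy",c,allow_pickle=True)
    a=c["image"][max(v-50,0):v+50,u-65:u+65,::-1];cv2.imwrite("x.png",a);o.append(cv2.resize(a,(400,308),interpolation=cv2.INTER_CUBIC))
    T=np.linalg.inv(c["world_from_camera"]);p=T[:3,:3]@s["tcp_pos"]+T[:3,3];q=c["K"]@p/p[2];print(n,"tcp px",q[:2],"crop",(q[:2]-[u-65,max(v-50,0)])*400/130)
cv2.imwrite("pics/near1.png",np.hstack(o))
E
```

```text
[0.53834391 0.23861061 0.16123913] [-4.74032855e-04 -3.99664703e-02  9.99200907e-01 -6.66272045e-05] [-0.21142658  0.13932148  0.72815133] -3.218158880988114e-05
scene tcp px [347.37177114 141.07255674] crop [194.99006503 157.14632843]
top tcp px [206.81751185 216.5667572 ] crop [196.36157493 204.82079137]
```

View pics/near1.png

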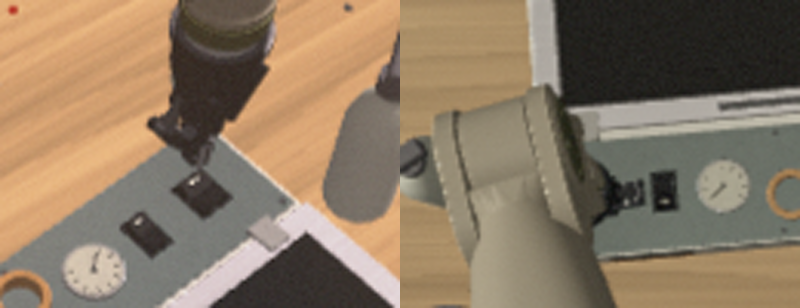

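The scene crop shows the fingertips at about crop (203,160), just in front of the mains rocker. In the top crop the wrist hides them, so I'll check the tip with the depth map.

```bash
python3 - <<'E'
from h import *
c=np.load("scene2.npy",allow_pickle=True).item();W=world(c)
for lo,hi in ((.150,.165),(.165,.175),(.175,.19),(.19,.21)):
    m=(W[...,2]>lo)&(W[...,2]<hi)&(abs(W[...,0]-.538)<.06)&(abs(W[...,1]-.238)<.06)
    p=W[m];v,u=np.nonzero(m)
    if len(p):print(lo,len(p),p.min(0).round(4),p.max(0).round(4),p.mean(0).round(4),u.min(),u.max(),v.min(),v.max())
a=c["image"][105:180,305:395,::-1];cv2.imwrite("pics/near2.png",cv2.resize(a,None,fx=8,fy=8,interpolation=cv2.INTER_CUBIC))
E
```

```text
0.15 3 [0.5442 0.2325 0.1586] [0.5482 0.2473 0.1644] [0.5465 0.2375 0.1621] 347 352 141 144
0.165 18 [0.535  0.224  0.1664] [0.5533 0.2518 0.1749] [0.5462 0.2331 0.1711] 343 353 138 144
0.175 25 [0.5365 0.2223 0.1751] [0.5522 0.2447 0.1899] [0.5481 0.2315 0.1829] 343 353 136 143
0.19 37 [0.5296 0.2081 0.1904] [0.5535 0.2646 0.2095] [0.5487 0.2351 0.2019] 343 359 129 139
```

View pics/near2.png

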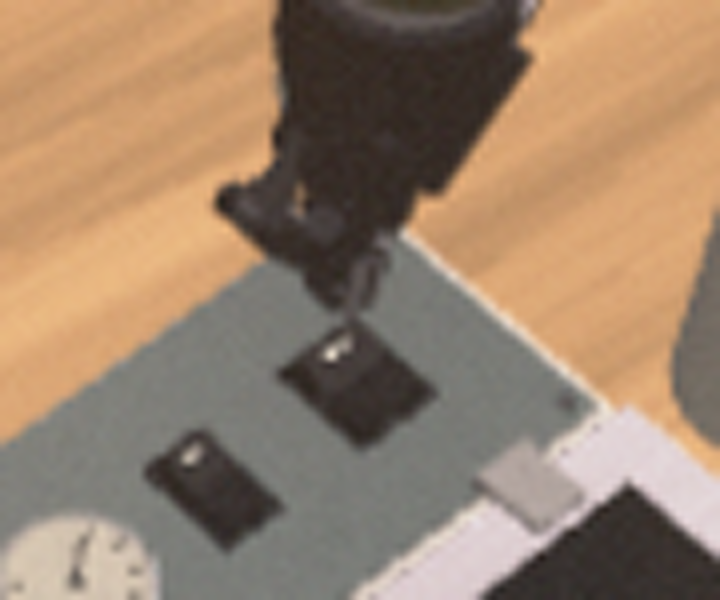

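The tip sits at about (348,141) in the full image against a predicted (347.4,141.1), so scene and arm agree to about 1.5 mm. The mains rocker's near edge is right below it. Pressing now.

Call:
{"name": "step_arm", "arguments": {"deltas": [[0, 0, -15, 0, 0, 0, -1], [0, 0, -12, 0, 0, 0, -1], [0, 0, -2, 0, 0, 0, -1], [0, 0, -2, 0, 0, 0, -1], [0, 0, 0, 0, 0, 0, -1]]}}

```text
clock: 2.2
tcp_pos: [0.5383, 0.2387, 0.1308]
orientation: [-0.0, -0.04, 0.999, 0.0]
wrist_force: [-1.3, -0.2, 1.7]
finger_gap: 0.0
grip_force: 0.9
```

Call:
{"name": "step_arm", "arguments": {"deltas": [[0, 0, -1, 0, 0, 0, -1], [0, 0, -1, 0, 0, 0, -1], [0, 0, -1, 0, 0, 0, -1], [0, 0, 0, 0, 0, 0, -1]]}}

```text
clock: 2.6
tcp_pos: [0.5384, 0.2387, 0.1275]
orientation: [-0.0, -0.04, 0.999, 0.0]
wrist_force: [-3.2, 0.4, 3.4]
finger_gap: 0.0003
grip_force: 1.9
```

Call:
{"name": "step_arm", "arguments": {"deltas": [[0, 0, -1, 0, 0, 0, -1], [0, 0, 0, 0, 0, 0, -1]]}}

```text
clock: 2.8
tcp_pos: [0.5386, 0.2387, 0.1263]
orientation: [0.0, -0.04, 0.999, 0.0]
wrist_force: [-2.8, 0.4, 4.6]
finger_gap: 0.0001
grip_force: 1.7
```

Call:
{"name": "step_arm", "arguments": {"deltas": [[0, 0, -1, 0, 0, 0, -1], [0, 0, 0, 0, 0, 0, -1]]}}

```text
clock: 3.0
tcp_pos: [0.5387, 0.2387, 0.1252]
orientation: [0.0, -0.04, 0.999, 0.0]
wrist_force: [-3.3, 0.1, 3.5]
finger_gap: 0.0003
grip_force: 1.8
```

Call:
{"name": "step_arm", "arguments": {"deltas": [[0, 0, -1, 0, 0, 0, -1], [0, 0, 0, 0, 0, 0, -1]]}}

```text
clock: 3.2
tcp_pos: [0.5387, 0.2387, 0.1247]
orientation: [0.0, -0.04, 0.999, 0.0]
wrist_force: [-3.4, -0.2, 6.8]
finger_gap: -0.0002
grip_force: 3.3
```

Call:
{"name": "step_arm", "arguments": {"deltas": [[0, 0, -0.5, 0, 0, 0, -1], [0, 0, 0, 0, 0, 0, -1]]}}

```text
clock: 3.4
tcp_pos: [0.5387, 0.2387, 0.1245]
orientation: [0.0, -0.04, 0.999, 0.0]
wrist_force: [-4.1, 0.6, 7.9]
finger_gap: 0.0001
grip_force: 4.0
```

Call:
{"name": "step_arm", "arguments": {"deltas": [[0, 0, -1, 0, 0, 0, -1], [0, 0, 0, 0, 0, 0, -1]]}}

```text
clock: 3.6
tcp_pos: [0.5387, 0.2387, 0.124]
orientation: [0.0, -0.04, 0.999, 0.0]
wrist_force: [-5.8, -1.1, 10.8]
finger_gap: 0.0003
grip_force: 5.5
```

Call:
{"name": "step_arm", "arguments": {"deltas": [[0, 0, 5, 0, 0, 0, -1], [0, 0, 20, 0, 0, 0, -1], [0, 0, 13, 0, 0, 0, -1], [5.5, -35, 0, 0, 0, 0, -1], [0, -35, 0, 0, 0, 0, -1]]}}

```text
clock: 4.1
tcp_pos: [0.5457, 0.1687, 0.1615]
orientation: [0.002, -0.041, 0.999, 0.0]
wrist_force: [0.5, -1.2, -0.0]
finger_gap: 0.0
grip_force: 0.0
```

```bash
python3 - <<'E'
from h import *
c=read_camera("scene");W=world(c);b=np.load("scene.npy",allow_pickle=True).item();Wb=world(b)
np.set_printoptions(linewidth=200)
print(get_state()["tcp_pos"])
for X in (b,c):
    w=world(X);m=(w[...,2]>.123)&(w[...,2]<.14)&(abs(w[...,0]-.5535)<.02)&(abs(w[...,1]-.239)<.018)
    for lo in np.arange(-.02,.02,.008):
        q=m&(w[...,0]-.5535>lo)&(w[...,0]-.5535<=lo+.008);print(round(lo,3),q.sum(),w[q][:,2].mean().round(4) if q.any() else 0)
a=c["image"][105:180,305:395,::-1];cv2.imwrite("pics/after1.png",cv2.resize(a,None,fx=8,fy=8,interpolation=cv2.INTER_CUBIC))
E
```

```text
[0.54512323 0.16351916 0.16114053]
-0.02 26 0.1286
-0.012 30 0.127
-0.004 24 0.1257
0.004 19 0.1251
0.012 21 0.1266
-0.02 19 0.1253
-0.012 17 0.126
-0.004 23 0.1263
0.004 26 0.1278
0.012 25 0.1279
```

View pics/after1.png

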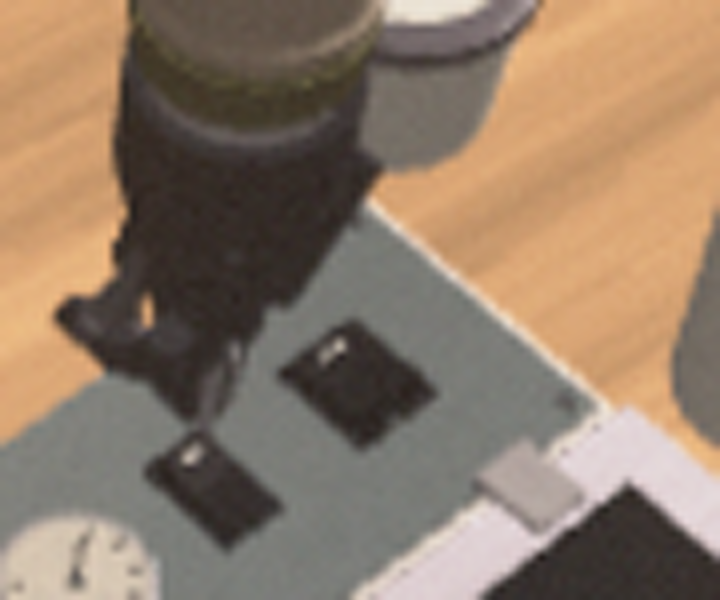

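The picture and the depth map show the mains flipped: far half up, near half level. The tip is now just before the vacuum rocker, which I'll press the same way.

Call:
{"name": "step_arm", "arguments": {"deltas": [[0, 0, 0, 0, 0, 0, -1], [0, 0, -15, 0, 0, 0, -1], [0, 0, -12, 0, 0, 0, -1], [0, 0, -3, 0, 0, 0, -1], [0, 0, 0, 0, 0, 0, -1]]}}

```text
clock: 4.65
tcp_pos: [0.5435, 0.1691, 0.1302]
orientation: [-0.001, -0.04, 0.999, -0.0]
wrist_force: [0.4, -0.9, -0.2]
finger_gap: 0.0
grip_force: 0.0
```

Call:
{"name": "step_arm", "arguments": {"deltas": [[0, 0, -1.5, 0, 0, 0, -1], [0, 0, -1.5, 0, 0, 0, -1], [0, 0, -1.5, 0, 0, 0, -1], [0, 0, -1, 0, 0, 0, -1], [0, 0, 0, 0, 0, 0, -1]]}}

```text
clock: 5.15
tcp_pos: [0.5438, 0.1688, 0.1253]
orientation: [-0.0, -0.04, 0.999, 0.0]
wrist_force: [-1.9, 0.9, 3.4]
finger_gap: 0.0
grip_force: 1.6
```

Call:
{"name": "step_arm", "arguments": {"deltas": [[0, 0, -1, 0, 0, 0, -1], [0, 0, 0, 0, 0, 0, -1]]}}

```text
clock: 5.35
tcp_pos: [0.544, 0.1687, 0.1247]
orientation: [0.0, -0.04, 0.999, 0.0]
wrist_force: [-4.2, 0.5, 6.4]
finger_gap: 0.0002
grip_force: 3.2
```

Call:
{"name": "step_arm", "arguments": {"deltas": [[0, 0, -1, 0, 0, 0, -1], [0, 0, 0, 0, 0, 0, -1]]}}

```text
clock: 5.55
tcp_pos: [0.544, 0.1687, 0.1242]
orientation: [0.0, -0.04, 0.999, 0.0]
wrist_force: [-5.3, -0.3, 9.2]
finger_gap: -0.0
grip_force: 4.8
```

Call:
{"name": "step_arm", "arguments": {"deltas": [[0, 0, 0.5, 0, 0, 0, -1], [0, 0, 6, 0, 0, 0, -1], [0, 0, 25, 0, 0, 0, -1], [0, 0, 30, 0, 0, 0, -1], [6, -42, 0, 0, 0, 0, -1]]}}

```text
clock: 6.05
tcp_pos: [0.5529, 0.1297, 0.1891]
orientation: [0.004, -0.043, 0.999, 0.001]
wrist_force: [1.2, -0.6, -1.1]
finger_gap: 0.0001
grip_force: 0.0
```

Call:
{"name": "step_arm", "arguments": {"deltas": [[6, -45, 0, 0, 0, 0, -1], [6, -45, 0, 0, 0, 0, -1], [6, -45, 0, 0, 0, 0, -1], [6, -45, 0, 0, 0, 0, -1], [6.5, -40.5, 0, 0, 0, 0, -1]]}}

```text
clock: 6.55
tcp_pos: [0.5812, -0.0966, 0.1849]
orientation: [0.001, -0.039, 0.999, -0.0]
wrist_force: [0.1, -0.4, 0.5]
finger_gap: -0.0003
grip_force: 0.0
```

Call:
{"name": "step_arm", "arguments": {"deltas": [[0, 0, 0, 0, 0, 0, -1], [0, 0, -15, 0, 0, 0, -1], [0, 0, -10, 0, 0, 0, -1], [0, 0, 0, 0, 0, 0, -1], [0, 0, 0, 0, 0, 0, -1]]}}

```text
clock: 7.05
tcp_pos: [0.5805, -0.0932, 0.1596]
orientation: [-0.0, -0.04, 0.999, 0.0]
wrist_force: [-0.5, 0.1, 0.1]
finger_gap: 0.0006
grip_force: 0.0
```

```bash
python3 - <<'E'
from h import *
c=read_camera("scene");s=get_state();print(s["clock"],s["tcp_pos"])
for y0,x0 in ((.239,.5535),(.170,.559)):
    w=world(c);m=(w[...,2]>.123)&(w[...,2]<.14)&(abs(w[...,1]-y0)<.018)
    print([(q.sum(),w[q][:,2].mean().round(4)) for lo in np.arange(-.02,.02,.008) for q in [m&(w[...,0]-x0>lo)&(w[...,0]-x0<=lo+.008)]])
T=np.linalg.inv(c["world_from_camera"]);p=T[:3,:3]@s["tcp_pos"]+T[:3,3];q=c["K"]@p/p[2];print((q[:2]-[220,140])*5)
a=c["image"][140:260,220:375,::-1];cv2.imwrite("pics/s.png",cv2.resize(a,None,fx=5,fy=5,interpolation=cv2.INTER_CUBIC))
E
```

```text
7.1 [ 0.58077109 -0.09326964  0.16010936]
[(np.int64(18), np.float64(0.1249)), (np.int64(21), np.float64(0.1252)), (np.int64(20), np.float64(0.1251)), (np.int64(25), np.float64(0.1283)), (np.int64(25), np.float64(0.1277))]
[(np.int64(15), np.float64(0.1257)), (np.int64(15), np.float64(0.1261)), (np.int64(15), np.float64(0.1254)), (np.int64(19), np.float64(0.128)), (np.int64(17), np.float64(0.1271))]
[186.45660307 363.70709707]
```

View pics/s.png

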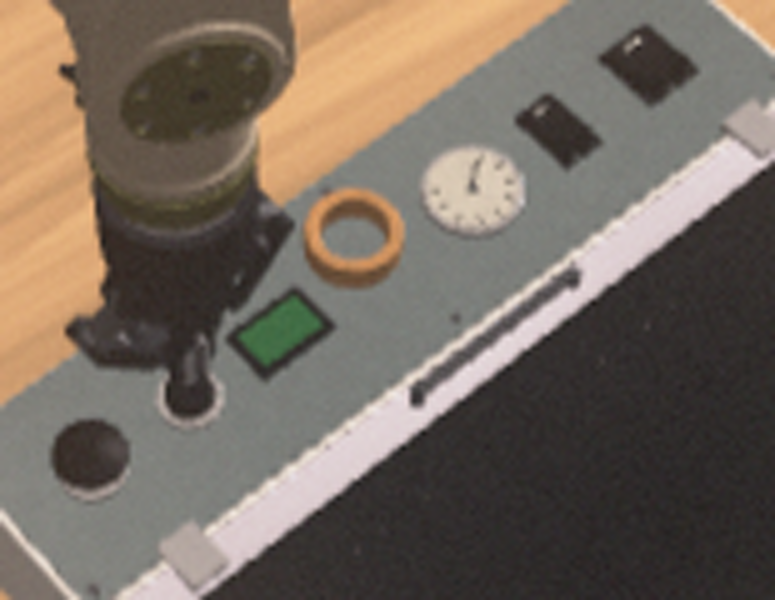

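Both rockers now stand far-half-up, meaning on. The tip is at crop (188,370), squarely over the start button in its collar. I'll wait out the pump time, then press.

Call:
{"name": "step_arm", "arguments": {"deltas": [[0, 0, 0, 0, 0, 0, -1], [0, 0, 0, 0, 0, 0, -1], [0, 0, 0, 0, 0, 0, -1], [0, 0, 0, 0, 0, 0, -1], [0, 0, 0, 0, 0, 0, -1]]}}

```text
clock: 7.6
tcp_pos: [0.5806, -0.0939, 0.1599]
orientation: [0.0, -0.04, 0.999, 0.0]
wrist_force: [1.2, 0.2, 0.1]
finger_gap: 0.0001
grip_force: 0.0
```

Call:
{"name": "step_arm", "arguments": {"deltas": [[0, 0, 0, 0, 0, 0, -1], [0, 0, 0, 0, 0, 0, -1], [0, 0, 0, 0, 0, 0, -1], [0, 0, 0, 0, 0, 0, -1], [0, 0, 0, 0, 0, 0, -1]]}}

```text
clock: 8.1
tcp_pos: [0.5806, -0.0939, 0.1598]
orientation: [-0.0, -0.04, 0.999, 0.0]
wrist_force: [0.4, 0.4, 0.1]
finger_gap: 0.0001
grip_force: 0.0
```

Call:
{"name": "step_arm", "arguments": {"deltas": [[0, 0, 0, 0, 0, 0, -1], [0, 0, 0, 0, 0, 0, -1], [0, 0, 0, 0, 0, 0, -1], [0, 0, 0, 0, 0, 0, -1], [0, 0, 0, 0, 0, 0, -1]]}}

```text
clock: 8.6
tcp_pos: [0.5806, -0.0939, 0.1598]
orientation: [0.0, -0.04, 0.999, 0.0]
wrist_force: [-0.4, 0.4, -0.6]
finger_gap: 0.0005
grip_force: 0.0
```

Call:
{"name": "step_arm", "arguments": {"deltas": [[0, 0, 0, 0, 0, 0, -1], [0, 0, 0, 0, 0, 0, -1], [0, 0, 0, 0, 0, 0, -1], [0, 0, 0, 0, 0, 0, -1], [0, 0, 0, 0, 0, 0, -1]]}}

```text
clock: 9.1
tcp_pos: [0.5806, -0.0939, 0.1598]
orientation: [-0.0, -0.04, 0.999, 0.0]
wrist_force: [0.6, 0.4, 0.1]
finger_gap: -0.0001
grip_force: 0.0
```

Call:
{"name": "step_arm", "arguments": {"deltas": [[0, 0, -10, 0, 0, 0, -1], [0, 0, -10, 0, 0, 0, -1], [0, 0, -4, 0, 0, 0, -1], [0, 0, 0, 0, 0, 0, -1], [0, 0, 0, 0, 0, 0, -1]]}}

```text
clock: 9.6
tcp_pos: [0.5804, -0.0938, 0.1355]
orientation: [-0.0, -0.04, 0.999, 0.0]
wrist_force: [-0.4, -0.2, 0.2]
finger_gap: 0.0001
grip_force: 0.0
```

Call:
{"name": "step_arm", "arguments": {"deltas": [[0, 0, -2, 0, 0, 0, -1], [0, 0, -2, 0, 0, 0, -1], [0, 0, -2, 0, 0, 0, -1], [0, 0, -2, 0, 0, 0, -1], [0, 0, 0, 0, 0, 0, -1]]}}

```text
clock: 10.1
tcp_pos: [0.581, -0.094, 0.1281]
orientation: [0.0, -0.04, 0.999, -0.0]
wrist_force: [0.5, -0.4, 3.4]
finger_gap: -0.0001
grip_force: 2.0
```

Call:
{"name": "step_arm", "arguments": {"deltas": [[0, 0, -1, 0, 0, 0, -1], [0, 0, -1, 0, 0, 0, -1], [0, 0, 0, 0, 0, 0, -1]]}}

```text
clock: 10.4
tcp_pos: [0.581, -0.094, 0.1262]
orientation: [0.001, -0.04, 0.999, -0.0]
wrist_force: [0.6, -0.1, 5.9]
finger_gap: 0.0004
grip_force: 2.7
```

Call:
{"name": "step_arm", "arguments": {"deltas": [[0, 0, -1, 0, 0, 0, -1], [0, 0, 0, 0, 0, 0, -1], [0, 0, 0, 0, 0, 0, -1]]}}

```text
clock: 10.7
tcp_pos: [0.581, -0.094, 0.1258]
orientation: [0.001, -0.04, 0.999, -0.0]
wrist_force: [-1.5, 0.6, 7.6]
finger_gap: 0.0002
grip_force: 4.1
```

Call:
{"name": "step_arm", "arguments": {"deltas": [[0, 0, 4, 0, 0, 0, -1], [0, 0, 8, 0, 0, 0, -1], [0, 0, 25, 0, 0, 0, -1], [0, 0, 30, 0, 0, 0, -1], [0, 0, 20, 0, 0, 0, -1]]}}

```text
clock: 11.2
tcp_pos: [0.5803, -0.0937, 0.2132]
orientation: [-0.0, -0.04, 0.999, 0.0]
wrist_force: [0.2, -0.8, -0.5]
finger_gap: -0.0001
grip_force: 0.0
```

Call:
{"name": "step_arm", "arguments": {"deltas": [[-40, 0, 0, 0, 0, 0, -1], [-40, 0, 0, 0, 0, 0, -1], [-40, 0, 0, 0, 0, 0, -1], [0, 0, 0, 0, 0, 0, -1], [0, 0, 0, 0, 0, 0, -1]]}}

```text
clock: 11.7
tcp_pos: [0.4599, -0.0937, 0.212]
orientation: [0.0, -0.04, 0.999, 0.0]
wrist_force: [0.4, -1.0, -0.7]
finger_gap: -0.0001
grip_force: 0.0
```

```bash
python3 - <<'E'
from h import *
c=read_camera("scene");s=get_state();print(s["clock"],s["tcp_pos"],s["wrist_force"])
a=c["image"][140:260,220:375,::-1];cv2.imwrite("pics/e.png",cv2.resize(a,None,fx=5,fy=5,interpolation=cv2.INTER_CUBIC))
E
```

```text
11.75 [ 0.46100574 -0.09400316  0.21207861] [ 0.50490053 -0.04531488  0.33311427]
```

View pics/e.png

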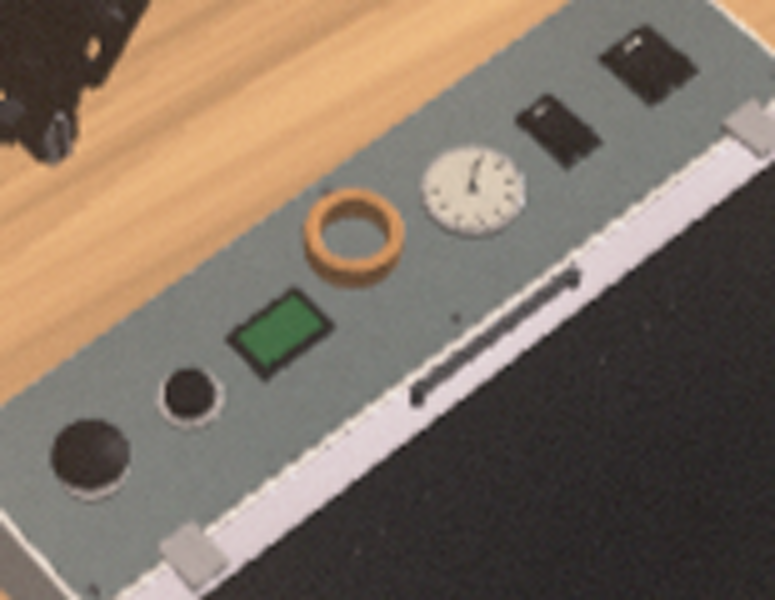

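The picture shows both rockers on at (648,62) and (558,130), the start button up at (188,393), the stop and tape untouched, and the arm clear.

```bash
python3 -c "from workcell import *; print(hand_in())"
```

```text
the job is handed in; nothing more can be done
None
```

The job is handed in: mains on, then vacuum on, over 3 s of pump time, then start pressed to about 7.6 N and let up, with no press above about 12 N, the stop button and loose items left alone, and about 12 s used.

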